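# Set the stop collar to the fork gauge

## Robot

A 6-joint arm with a two-finger parallel gripper is mounted at the origin on a cart in front of the work surface, level with it; the furniture and walls round the work are solid. World frame = base frame: x ahead of the robot, y to its left, z up, the work surface at z = 0. Lengths are in m, angles in rad, forces in N, time in s.
With the tool pointing down it reaches from about 0.275 to 0.85 m from the base axis. Payload 5.2 kg.
Tool frame: the origin (TCP) lies midway between the tips of the shut fingers; the grasp point (between the pads) lies 19 mm behind it; z points along the fingers, y is the direction in which the jaws open and shut (so a half turn about z gives the same grasp; the last joint's range is limited). The gripper opens to 85 mm and grips with 20 to 120 N. Pads are 22 mm wide; open, the fingers measure 114 mm over their backs; the gripper's body (76 mm by 85 mm) begins 54 mm behind the grasp point. The pads swing forward as they close: fully open they stand 13 mm farther back than shut.
Start: joints at [-1.471, 0.259, 1.535, -0, 1.348, -0.203], TCP at [0.164, -0.525, 0.231] pointing down, gripper open.
Joint ranges: [-3.14, 3.14], [-0.91, 2.08], [0.19, 2.58], [-1.22, 4.36], [0.22, 2.71], [-3.12, 3.12]. Speed limits (rad/s): [2.57, 2.57, 3.14, 3.14, 3.14, 3.14].

## Interface

Orientations are given as a unit quaternion [w, x, y, z].
In Python, from station import env, effector, planner, vision gives the robot as it stands. Calls block until the motion is done:
- env.move_to(position, orientation): joint-space move of the TCP to a pose.
- env.move_l(position, attitude=None, velocity=0.15, threshold=None): straight line of the TCP; attitude=None keeps the orientation; velocity is the mean speed in m/s. With threshold (N) it stops when the force on the tool has changed by that much, and returns True; else False.
- env.movej(angles): joint-space move.
- effector.gripper_to(opening, grasp_force=None): opening from 0.0 (shut) to 1.0 (fully open); grasp_force is the grip in N (None keeps the last); returns when the fingers have stopped.
- env.pause(seconds).
- planner.ik(position, orientation): joint angles nearest the present ones, or None.
- vision.read_camera(name): name is "scene" or "top" or "wrist"; returns a dict with "image" (480x640x3 uint8, red, green, blue), "depth" (480x640 float32, m along the optical axis (not along the pixel's ray), 0 where there is no reading), "intrinsics" (3x3 intrinsics, pixels), "pose" (4x4, takes a point from camera to world coordinates). Camera axes: x right, y down, z forward; pixel columns grow to the right and rows downward; lengths in m; the calibration is good to about 2 mm. A picture is of the moment at which its call begins.
A pose or a line that the arm cannot do raises env.MotionError and nothing moves.
- env.sign_off(): hands the job in, once; it reports no verdict.
Readings, each from a call of its own:
- env.current_time(): time.
- env.current_joint_pos(): joint angles.
- env.current_joint_vel(): joint speeds.
- env.current_effort(): joint torques, N m.
- env.current_tool_pos(): TCP position.
- env.current_ee_rot(): TCP orientation.
- env.current_force(): force on the tool from outside, world axes, zero at the start.
- env.current_torque(): the same for the moment, N m.
- env.current_grip_width(): opening from 0.0 (shut) to 1.0 (fully open).
Only numpy, scipy, OpenCV 4.12 (cv2) and the standard library are available. Lean on these libraries where they do the work, as an engineer would, in place of code of your own. Each camera call takes 0.05 s, during which the arm holds its last target. There are 200 camera calls.

## Task

Set the stop post to 30 mm with the tall blue fork gauge: lay the gauge flat in the channel of the post's base and slide it in until its fork is fully home against the threaded rod. Then spin the knurled collar down onto the gauge until it is finger-tight, squeezing the gauge with about 10 N and never as much as 25 N. Leave the gauge there, held by the collar, let go of everything and leave the other things on the table alone.

Things in the scene. Friction and masses are not known exactly. Their poses are not given: they have to be found in the camera images.
- stop_stand: Fixed stop post: aluminium plate 110 x 92 x 10 mm, upright threaded steel rod 18 mm thick, top 93 mm above the table. Origin on the rod axis at table height, z up. Two rails (z 10 to 20 mm) form a channel 48 mm wide along its x axis, centred on the rod, open at the plate's front edge (x = -52 mm, robot side), where they flare to about 62 mm. The gauge enters moving along the stand's +x.
- rod_seat (a point): Point on the rod's axis at the top of the base plate (10 mm above the table), where the gauge's slot point belongs. Axes as the stand's.
- collar: Knurled steel collar on the rod, 36 mm high: the lowest 10 mm is a smooth sprung shoe 38 mm wide (yields 1 mm at 20 N), above it a knurled grip 45 mm wide. Origin on the rod axis at its underside, z up. Turning clockwise seen from above lowers it, 3.18 mm a radian (20 mm a turn). The thread stays where left. It starts with its underside 44 to 48 mm above the table, 4 to 8 mm over the seated gauge.
- collar_grip (a point): On the rod axis at mid-height of the knurled grip, 23 mm above the collar's underside: grip here from above; the rod ends up to 30 mm above it, between the fingers. Free turning takes about 0.12 N m. Once the collar bears on the gauge the torque climbs: 10 N of squeeze adds roughly 0.07 N m and comes within 0.2 rad of touching, so do the last part in small steps by feel.
- tall_gauge: Blue plastic fork gauge, 30 mm high, 0.12 kg, loose, flat on the table left or right of the post. Fork 44 mm wide, slot 21 mm wide and 35 mm deep, open to its own +x; arms end 26 mm in front of the origin. Straight handle 16 mm wide, 30 mm high to -x, ending 113 mm behind the origin. Origin on the underside, where the rod axis comes when the fork is fully home; z up.
- tall_gauge_grip (a point): Centre of the gauge's handle, half-way up (15 mm above its underside), 85 mm behind the origin along -x: grip it here from above, across the 16 mm width. Here the gripper clears the collar and rod.
- tall_gauge_slot (a point): The gauge's origin as a point: on its underside, where the rod's axis comes when the fork is fully home.
- low_gauge: Orange fork gauge of the same outline but only 20 mm high, not wanted: leave alone. Origin and axes as the blue one's.
- shaker: Spice shaker with black cap, 45 mm wide, 105 mm high; bystander. Origin at the underside.
- timer: White round kitchen timer, 62 mm wide, 42 mm high; bystander. Origin at the underside.
- tub_a: Small printed yoghurt-like tub, 72 mm wide, 71 mm high; bystander. Origin at the underside.
Mind the look-alikes: they are no part of the job. There is more than one size of the stop_stand; the job needs the larger.

How it is judged:
By the outcome, as a careful person would: the job done as asked, in the order asked, and still so for the second after the job is handed in, with the robot touching nothing.
It also fails if it takes over 72 s, if anything falls off the work surface, if the arm or the gripper's body presses on something with over 40 N, if the wrist force passes 120 N, or if a joint passes its speed limit or range.

## Working session

There is one attempt and no reset: what is moved stays moved. The work goes in short steps, each a Python script; the robot and the scene stay as the last script left them, time stands still between calls to the robot, and variables do not carry over. Pictures are saved under pics/ and viewed, about 8 in all and at most 12, crops included, and the job is handed in when it is done.

```bash
mkdir -p pics; ls
python3 - <<'E'
from station import env,vision
import cv2,numpy as np
for n in("top","scene"):
    c=vision.read_camera(n); cv2.imwrite(f"pics/{n}0.png",c["image"][:,:,::-1]); np.savez(f"{n}0.npz",**c)
    print(n,c["intrinsics"].round(1).tolist(),c["pose"].round(3).tolist())
print(env.current_time(),env.current_ee_rot())
E
```

```text
pics
top [[597.5, 0.0, 321.8], [0.0, 597.5, 232.6], [0.0, 0.0, 1.0]] [[-0.019, -0.994, 0.109, 0.346], [-1.0, 0.017, -0.015, 0.018], [0.013, -0.109, -0.994, 1.746], [0.0, 0.0, 0.0, 1.0]]
scene [[529.9, 0.0, 324.1], [0.0, 529.9, 228.4], [0.0, 0.0, 1.0]] [[-0.533, -0.585, 0.612, -0.464], [-0.846, 0.36, -0.393, 0.631], [0.009, -0.727, -0.687, 1.179], [0.0, 0.0, 0.0, 1.0]]
0.1 [-8.30631941e-04  9.88556716e-01  1.50847361e-01  5.04811595e-05]
```

View pics/top0.png

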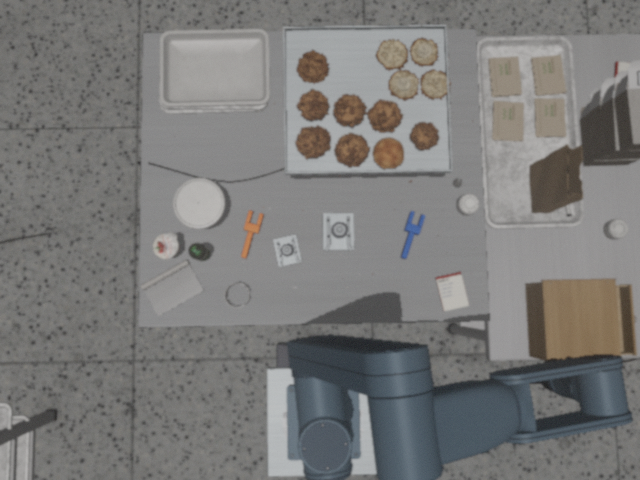

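View pics/scene0.png

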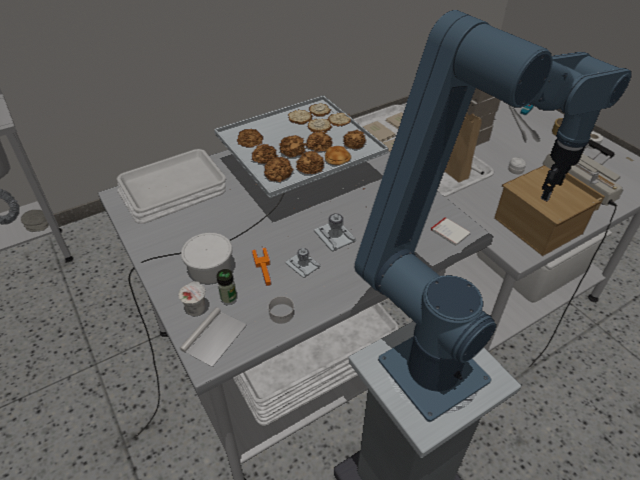

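Top view: the larger stand is at px (339,231) and the small one at (287,250). The blue gauge is at (413,235) with its handle towards the robot, and the orange gauge is at (252,235). Next I'll get a coarse fix, then view from the wrist.

```bash
cat > h.py <<'E'
import numpy as np,cv2
from scipy.spatial.transform import Rotation as R
def ray(c,uv,z):
    uv=np.atleast_2d(np.asarray(uv,float)); K=c["intrinsics"];P=c["pose"]
    d=np.c_[(uv[:,0]-K[0,2])/K[0,0],(uv[:,1]-K[1,2])/K[1,1],np.ones(len(uv))]@P[:3,:3].T
    return P[:3,3]+d*((z-P[2,3])/d[:,2])[:,None]
def proj(c,p):
    P=c["pose"];q=(np.atleast_2d(p)-P[:3,3])@P[:3,:3];q=q@c["intrinsics"].T
    return q[:,:2]/q[:,2:]
def down(yaw):  # tool pointing down, tool x axis at yaw in world; tool y at yaw-90
    q=(R.from_euler('z',yaw)*R.from_euler('x',np.pi)).as_quat(); return [q[3],q[0],q[1],q[2]]
def blue(img):
    h=cv2.cvtColor(np.ascontiguousarray(img),cv2.COLOR_RGB2HSV)
    m=cv2.inRange(h,(108,120,60),(130,255,255)); n,l,s,_=cv2.connectedComponentsWithStats(m)
    return (l==1+s[1:,4].argmax()).astype(np.uint8)
E
python3 - <<'E'
from h import *
from station import env,vision
c=dict(np.load("top0.npz"))
m=blue(c["image"]);ys,xs=np.nonzero(m);p=ray(c,np.c_[xs,ys],0.03)[:,:2]
mu=p.mean(0);w,v=np.linalg.eigh(np.cov((p-mu).T));print("blue",len(p),mu,v[:,1],np.ptp((p-mu)@v[:,1]),np.ptp((p-mu)@v[:,0]))
print("stand",ray(c,[[340,230]],0.085),"plate corners",ray(c,[[323,213],[353,213],[355,249],[324,250]],0.01)[:,:2])
c=vision.read_camera("wrist");print(c["pose"].round(3).tolist(),c["intrinsics"].round(1).tolist(),env.current_tool_pos(), R.from_quat(np.roll(env.current_ee_rot(),-1)).as_matrix().round(2).tolist())
for P,y in(((0.40,-0.13,0.33),0),((0.40,-0.13,0.33),3.14)):
    from station import planner
    print(planner.ik(P,down(y)))
E
```

```text
blue 245 [ 0.52938869 -0.2660137 ] [-0.9423011   0.33476654] 0.13122658957457595 0.03793752026427559
stand [[ 0.53507504 -0.05796131  0.085     ]] plate corners [[ 0.59465107 -0.01261496]
 [ 0.59314213 -0.10066562]
 [ 0.48708471 -0.1038865 ]
 [ 0.48578191 -0.01344132]]
[[0.297, -0.91, -0.29, 0.239], [-0.955, -0.284, -0.088, -0.501], [-0.002, 0.303, -0.953, 0.373], [0.0, 0.0, 0.0, 1.0]] [[348.2, 0.0, 320.0], [0.0, 348.2, 240.4], [0.0, 0.0, 1.0]] [ 0.16398462 -0.52456989  0.23065629] [[0.95, 0.3, -0.0], [0.3, -0.95, 0.0], [0.0, -0.0, -1.0]]
[-5.80814646e-01 -3.44326695e-02  1.63201037e+00 -4.44089210e-16
  1.54401495e+00  9.89981680e-01]
[-0.58081465 -0.03443267  1.63201037  0.          1.54401495 -2.15001832]
```

Run:
```python
from h import *
from station import env,vision
env.move_to([0.50,-0.16,0.24],down(0)); env.pause(0.2)
c=vision.read_camera("wrist");np.savez("w1.npz",**c);cv2.imwrite("pics/w1.png",c["image"][:,:,::-1]);print(c["pose"].round(3).tolist(),env.current_time())
```

```text
[[-0.002, -0.953, -0.304, 0.579], [-1.0, 0.002, 0.001, -0.16], [-0.0, 0.304, -0.953, 0.383], [0.0, 0.0, 0.0, 1.0]] 2.2
```

View pics/w1.png

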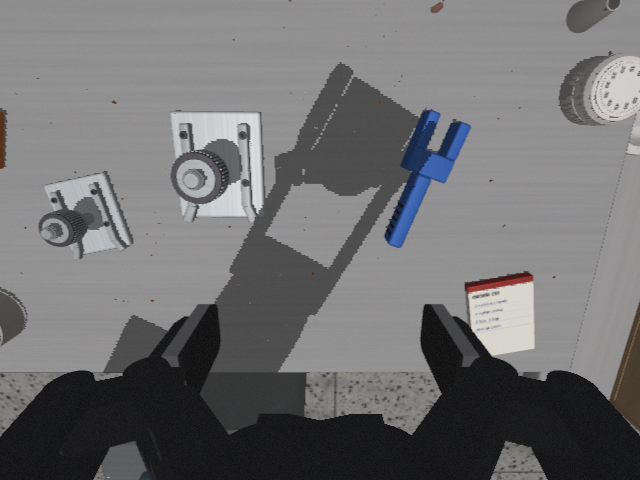

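Wrist view: the large stand's plate spans px (171,112)–(263,218), with the rod top near (193,178). The blue gauge has its handle end near (397,243) and its fork tips at (433,112) and (463,125). I'll measure these.

```bash
cat >> h.py <<'E'
def pts(c,m):
    ys,xs=np.nonzero((m>0)&(c["depth"]>0));d=c["depth"][ys,xs];K=c["intrinsics"]
    q=np.c_[(xs-K[0,2])/K[0,0]*d,(ys-K[1,2])/K[1,1]*d,d]
    return q@c["pose"][:3,:3].T+c["pose"][:3,3]
E
python3 - <<'E'
from h import *
c=dict(np.load("w1.npz"))
p=pts(c,blue(c["image"]));t=p[np.abs(p[:,2]-np.percentile(p[:,2],80))<.003];print("topz",np.median(t[:,2]),len(t))
t=t[:,:2];mu=t.mean(0);w,v=np.linalg.eigh(np.cov((t-mu).T));a=v[:,1]*np.sign(v[0,1]);
for _ in range(3):
    n=np.array([-a[1],a[0]]);s=t@a;u=t@n
    tip=np.percentile(s,99.7);end=np.percentile(s,.3)
    # handle centreline from its own edges
    S=np.arange(end+.008,end+.075,.005);C=[];W=[]
    for x in S:
        k=np.abs(s-x)<.0025;C.append((u[k].max()+u[k].min())/2);W.append(np.ptp(u[k]))
    f=np.polyfit(S,C,1);a=a+f[0]*n;a/=np.linalg.norm(a)
n=np.array([-a[1],a[0]]);s=t@a;u=t@n;tip=np.percentile(s,99.7);end=np.percentile(s,.3)
fk=u[s>tip-.03]
print("len",tip-end,"handle w",np.round(W,3),"fork w",np.ptp(fk),"yaw",np.arctan2(a[1],a[0]))
uc=np.median(C);print("handle u",uc,"fork mid u",(fk.max()+fk.min())/2)
o=a*((tip-.026+end+.113)/2)+n*np.mean(t@n if 0 else [np.polyval(np.polyfit(S,C,1),S.mean())]);print("origin",o,"grip",o-.085*a)
# stand
m=np.zeros((480,640),np.uint8);m[95:235,150:275]=1;p=pts(c,m)
r=p[(p[:,2]>.086)];print("rodtop",len(r),r.min(0),r.max(0),(r.min(0)+r.max(0))/2)
k=p[(p[:,2]>.06)&(p[:,2]<.086)];print("collar top z",np.median(k[:,2]),k.min(0),k.max(0), cv2.minEnclosingCircle(k[k[:,2]>np.median(k[:,2])-.002,:2].astype(np.float32)))
b=p[np.abs(p[:,2]-.010)<.003];rr=cv2.minAreaRect(b[:,:2].astype(np.float32));print("plate",np.median(b[:,2]),rr)
for s in(1,-1):
    q=p[np.abs(p[:,2]-.020)<.003];q=q[(s*(q[:,1]+.058)>.015)&(q[:,0]>.50)];f=np.polyfit(q[:,0],q[:,1],1);print("rail",len(q),f,np.polyval(f,.535))
E
```

```text
topz 0.029864997796555798 3052
len 0.13612892101490293 handle w [0.015 0.015 0.016 0.015 0.016 0.015 0.015 0.015 0.015 0.016 0.015 0.016
 0.015 0.015] fork w 0.044333790237426 yaw -0.3405049056513608
handle u -0.07157836991677927 fork mid u -0.07198079438204666
origin [ 0.5659612  -0.27641982] grip [ 0.48584138 -0.24803296]
rodtop 359 [ 0.53000938 -0.06178812  0.08604779] [ 0.54763233 -0.04453129  0.0950124 ] [ 0.53882086 -0.0531597   0.09053009]
collar top z 0.08080919003287518 [ 0.51557958 -0.07637623  0.06003446] [ 0.56205896 -0.02989945  0.08598621] ((0.538735568523407, -0.05324665829539299), 0.023248525336384773)
plate 0.01005457895769124 ((0.541758120059967, -0.05286179482936859), (0.09203770756721497, 0.11007988452911377), 89.385498046875)
rail 320 [-0.02896807 -0.0083074 ] -0.02380531490636647
rail 799 [-0.00921272 -0.07729255] -0.08222135979269438
```

Everything agrees with the given sizes: plate 92×110, rod top at z 0.093, gauge 44 wide and its top at z 0.030. Next is picking up the gauge.

```bash
cat >> h.py <<'E'
ROD=np.array([.5388,-.0531]);SY=-.010;G=np.array([.4858,-.2480]);GY=-.3405
ax=np.array([np.cos(SY),np.sin(SY)])
E
python3 - <<'E'
from h import *
from station import env,vision,effector
effector.gripper_to(.5)
env.move_to([*G,.08],down(GY)); env.move_l([*G,.004],velocity=.08)
effector.gripper_to(0,grasp_force=50)
print("grip",env.current_grip_width(),env.current_force())
env.move_l([*G,.05],velocity=.1)
s=ROD-(.085+.085)*ax
env.move_l([*s,.05],down(SY),velocity=.15);env.pause(.2)
print(env.current_tool_pos(),env.current_grip_width(),env.current_time(),env.current_force())
c=vision.read_camera("wrist");np.savez("w2.npz",**c);cv2.imwrite("pics/w2.png",c["image"][:,:,::-1])
p=pts(c,blue(c["image"]));print("blue z pct",np.percentile(p[:,2],[5,50,80,95]))
t=p[p[:,2]>np.percentile(p[:,2],80)-.004]
r=t-np.r_[ROD,0];al=r[:,:2]@ax;la=r[:,:2]@[-ax[1],ax[0]]
print("tip along",np.percentile(al,99.5));
for lo,hi in((-.125,-.115),(-.105,-.085),(-.08,-.062)):
    k=(al>lo)&(al<hi);print(lo,k.sum(),la[k].min() if k.any() else 0,la[k].max() if k.any() else 0,np.median(t[k,2]))
E
```

```text
grip 0.1755293792281412 [-0.53686661 -0.57679452  4.56671263]
[ 0.36904066 -0.05178875  0.04994044] 0.17853046861623986 7.3917 [-0.90753237  0.25208962 -2.29257928]
blue z pct [0.07276363 0.07505612 0.07564057 0.07616717]
tip along -0.060144502363722555
-0.125 1876 -0.02183146680951846 0.021169829649782042 0.07494986999440673
-0.105 6393 -0.022330303523019228 0.02126888277285495 0.0750917751749183
-0.08 4875 -0.02268460912910928 0.021293655788047598 0.07503055083605192
```

View pics/w2.png

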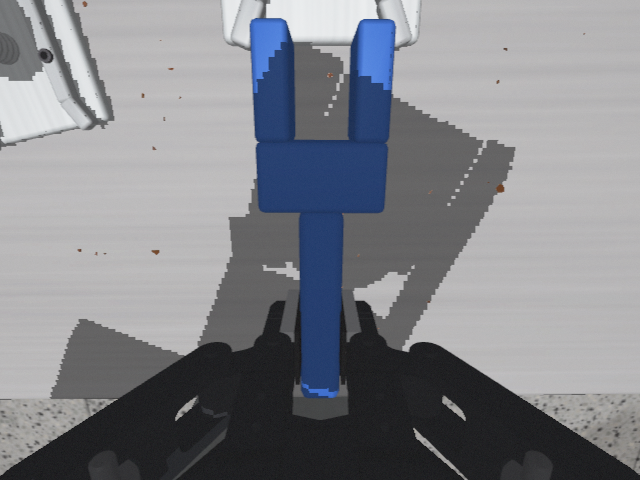

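The gauge is level in the grip, centred within about 0.6 mm and aligned with the channel, fork tips just short of the plate. I'll slide it in.

Run:
```python
from h import *
from station import env,vision,effector
def rep(l):
    p=env.current_tool_pos();print(l,"along",((p[:2]-ROD)@ax+.085).round(4),"z",p[2].round(4),env.current_force().round(1),env.current_torque().round(2),round(env.current_time(),1))
def to(a,z,**k): return env.move_l([*(ROD+(a-.085)*ax),z],**k)
to(-.085,.016,velocity=.08);rep("low")
print(to(-.015,.016,velocity=.06,threshold=10));rep("mid")
print(to(.006,.016,velocity=.025,threshold=8));rep("home")
a=((env.current_tool_pos()[:2]-ROD)@ax+.085)
print(to(a,.010,velocity=.02,threshold=6));rep("down")
z=env.current_tool_pos()[2]
print(to(a+.004,z,velocity=.02,threshold=8));rep("home2")
c=vision.read_camera("wrist");np.savez("w3.npz",**c);cv2.imwrite("pics/w3.png",c["image"][:,:,::-1])
```

```text
low along -0.085 z 0.016 [0.3 0.6 0.1] [-0.02  0.09 -0.03] 8.0
False
mid along -0.0155 z 0.0159 [ 0.2  0.  -1.9] [ 0.03  0.04 -0.02] 9.3
True
home along 0.0004 z 0.0154 [-0.7 -0.3 -1. ] [0.02 0.1  0.05] 10.0
True
down along 0.0001 z 0.014 [-1.1 -0.3  3.5] [-0.08 -0.02 -0.07] 10.2
True
home2 along 0.0007 z 0.0141 [-1.5 -0.2  5.8] [-0.07 -0.   -0.03] 10.4
```

View pics/w3.png

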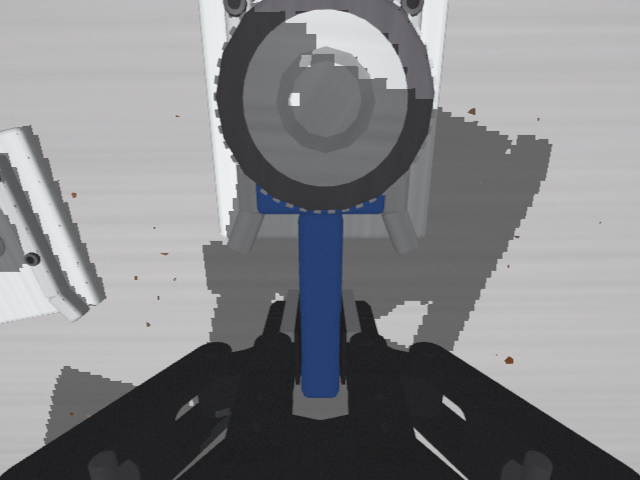

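The fork is home (contact at 0.4–0.7 mm of the predicted spot) and flat on the base. I'll release it, then grip the collar with the yaw wound back.

```bash
cat >> h.py <<'E'
def gauge_chk(c):
    p=pts(c,blue(c["image"]));t=p[np.abs(p[:,2]-.04)<.004]
    r=t[:,:2]-ROD;al=r@ax;la=r@[-ax[1],ax[0]]
    print("gauge end along",np.percentile(al,.5).round(4),"(-.113) topz",np.median(t[:,2]).round(4),"lat",[((la[k].min()+la[k].max())/2).round(4) for k in((al<-.09),(al>-.07)&(al<-.05))if k.any()])
E
python3 - <<'E'
from h import *
from station import env,vision,effector
c=dict(np.load("w3.npz"));p=pts(c,np.ones((480,640)));
r=p[(np.hypot(*(p[:,:2]-ROD).T)<.03)&(p[:,2]>.088)&(p[:,2]<.1)];print("rod",(r.min(0)+r.max(0))/2,len(r),np.ptp(r,0))
k=p[(np.hypot(*(p[:,:2]-ROD).T)<.03)&(p[:,2]>.074)&(p[:,2]<.086)];print("collar",np.median(k[:,2]),cv2.minEnclosingCircle(k[:,:2].astype(np.float32)))
effector.gripper_to(.5);print("rel",env.current_force().round(1))
g=env.current_tool_pos()
env.move_l([g[0],g[1],.15],velocity=.15)
env.pause(.1);c=vision.read_camera("wrist");np.savez("w4.npz",**c);gauge_chk(c)
effector.gripper_to(1.0)
env.move_l([*ROD,.16],down(1.35),velocity=.06)
print(env.current_joint_pos().round(2),env.current_time())
env.move_l([*ROD,.049],velocity=.08,threshold=10)
print(env.current_tool_pos().round(4),env.current_force().round(1),env.current_torque().round(3),env.current_time())
c=vision.read_camera("wrist");cv2.imwrite("pics/w5.png",c["image"][:,:,::-1])
E
```

```text
rod [ 0.53876238 -0.05327474  0.09184371] 7845 [0.01782233 0.01770589 0.00767074]
collar 0.081034409279919 ((0.5388820171356201, -0.053254276514053345), 0.02369861491024494)
rel [ 0.6 -0.6 -0.3]
gauge end along -0.1102 (-.113) topz 0.0399 lat [np.float64(0.001), np.float64(0.0009)]
[-0.3   0.3   1.66 -0.    1.18 -0.08] 14.1417
[ 0.5392 -0.0532  0.0495] [-0.2  0.   0.1] [ 0.044 -0.027 -0.016] 15.6833
```

View pics/w5.png

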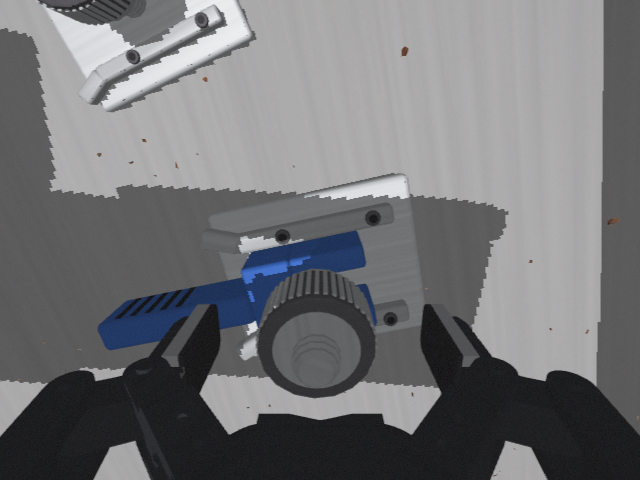

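The collar sits centred between the fingers, at px (317,345) with tips at about (200,330) and (440,330). I'll close on it and start turning.

```bash
cat >> h.py <<'E'
P=.02/(2*np.pi)
def turn(env,yaw0,z0,yaw,step,T):
    """turn clockwise about the rod from present yaw; z follows thread"""
    y=yaw0-(z0-env.current_tool_pos()[2])/P if 0 else None
def yaw_now(env):
    x=R.from_quat(np.roll(env.current_ee_rot(),-1)).as_matrix()[:,0];return np.arctan2(x[1],x[0])
def step(env,yaw,z0,y0,T,dy):
    env.move_l([*ROD,z0-P*(y0-yaw)],down(yaw),velocity=max(P*dy/T,1e-4))
def show(env):
    t=[];f=[]
    for _ in range(4): env.pause(.03);t.append(env.current_torque());f.append(env.current_force())
    t=np.mean(t,0);f=np.mean(f,0)
    print("yaw %.3f z %.4f Tz %.3f F %s t %.2f"%(yaw_now(env),env.current_tool_pos()[2],t[2],f.round(1),env.current_time()));return t[2]
E
python3 - <<'E'
from h import *
from station import env,effector
show(env)
effector.gripper_to(0,grasp_force=40);print(env.current_grip_width());show(env)
y0,z0=1.35,.049
y=y0
for i in range(4):
    y-=.2; t=env.current_time();step(env,y,z0,y0,.5,.2); show(env)
E
```

```text
yaw 1.350 z 0.0494 Tz 0.003 F [ 0.  -0.4  0.3] t 15.87
0.5128900368981983
yaw 1.350 z 0.0495 Tz -0.013 F [-3.6  0.7  6.5] t 16.45
yaw 1.150 z 0.0488 Tz -0.160 F [-3.2  0.2  6. ] t 16.94
yaw 0.950 z 0.0482 Tz -0.191 F [-3.4  0.3  5.7] t 17.43
yaw 0.750 z 0.0476 Tz -0.167 F [-2.7 -0.4  4.8] t 17.93
yaw 0.550 z 0.0469 Tz -0.123 F [-2.6 -0.7  4.6] t 18.42
```

Run:
```python
from h import *
from station import env,effector,vision
c=vision.read_camera("wrist");p=pts(c,np.ones((480,640)))
k=p[(np.hypot(*(p[:,:2]-ROD).T)<.02)&(np.hypot(*(p[:,:2]-ROD).T)>.012)&(p[:,2]>.06)&(p[:,2]<.1)];print("collar top",np.median(k[:,2]),len(k))
y0,z0=1.35,.049
y=.55
T=[]
for i in range(6):
    d=.07;y-=d; step(env,y,z0,y0,.3,d); T.append(show(env))
    if abs(T[-1])>np.median(np.abs(T))+.05: break
```

```text
collar top 0.07844328347457837 4289
yaw 0.480 z 0.0467 Tz -0.164 F [-3.  -0.8  5. ] t 18.85
yaw 0.410 z 0.0465 Tz -0.130 F [-2.9 -1.   5.2] t 19.23
yaw 0.340 z 0.0463 Tz -0.145 F [-2.7 -1.5  5.1] t 19.62
yaw 0.270 z 0.0460 Tz -0.155 F [-3.1 -1.5  5.1] t 20.00
yaw 0.200 z 0.0458 Tz -0.144 F [-2.9 -1.9  5. ] t 20.38
yaw 0.130 z 0.0456 Tz -0.121 F [-3.  -1.9  5.3] t 20.77
```

The collar has dropped as the thread predicts, and free torque is about 0.145 N m. Now smaller steps with more averaging.

```bash
cat >> h.py <<'E'
def tz(env,n=15):
    t=[]
    for _ in range(n): env.pause(.03);t.append(env.current_torque()[2])
    print("yaw %.3f z %.4f Tz %.4f +- %.4f  Fz %.1f t %.2f"%(yaw_now(env),env.current_tool_pos()[2],np.mean(t),np.std(t)/n**.5,env.current_force()[2],env.current_time()),flush=True);return np.mean(t)
E
python3 - <<'E'
from h import *
from station import env
y0,z0=1.35,.049
y=.13
T=[tz(env)]
for i in range(10):
    d=.04;y-=d; step(env,y,z0,y0,.2,d); T.append(tz(env))
    if abs(T[-1])>.175: break
E
```

```text
yaw 0.130 z 0.0456 Tz -0.1484 +- 0.0056  Fz 4.9 t 21.27
yaw 0.090 z 0.0455 Tz -0.1071 +- 0.0115  Fz 5.2 t 22.02
yaw 0.050 z 0.0453 Tz -0.1100 +- 0.0056  Fz 4.3 t 22.77
yaw 0.010 z 0.0452 Tz -0.1118 +- 0.0059  Fz 4.8 t 23.52
yaw -0.030 z 0.0451 Tz -0.1026 +- 0.0080  Fz 4.8 t 24.27
yaw -0.070 z 0.0450 Tz -0.1008 +- 0.0087  Fz 4.8 t 25.02
yaw -0.110 z 0.0449 Tz -0.1065 +- 0.0060  Fz 5.6 t 25.77
yaw -0.150 z 0.0448 Tz -0.1038 +- 0.0076  Fz 5.1 t 26.52
yaw -0.190 z 0.0447 Tz -0.1033 +- 0.0081  Fz 5.8 t 27.27
yaw -0.230 z 0.0446 Tz -0.1107 +- 0.0079  Fz 5.9 t 28.02
yaw -0.270 z 0.0444 Tz -0.0795 +- 0.0060  Fz 5.5 t 28.77
```

```bash
cat >> h.py <<'E'
def ctop(c):
    p=pts(c,np.ones((480,640)));r=np.hypot(*(p[:,:2]-ROD).T)
    k=p[(r<.019)&(r>.012)&(p[:,2]>.06)&(p[:,2]<.088)];print("collar top",np.median(k[:,2]).round(4),k[:,2].mean().round(4),len(k))
E
python3 - <<'E'
from h import *
from station import env,vision
c=dict(np.load("w4.npz"));ctop(c)
c=vision.read_camera("wrist");ctop(c);cv2.imwrite("pics/w6.png",c["image"][:,:,::-1]);print(env.current_grip_width())
y0,z0=1.35,.049
y=-.27
for i in range(5):
    d=.04;y-=d; step(env,y,z0,y0,.2,d)
    if abs(tz(env,12))>.17: break
ctop(vision.read_camera("wrist"))
E
```

```text
collar top 0.0811 0.0811 2241
collar top 0.076 0.076 3428
0.5139686063836415
yaw -0.310 z 0.0444 Tz -0.0702 +- 0.0117  Fz 7.3 t 29.47
yaw -0.350 z 0.0442 Tz -0.0383 +- 0.0036  Fz 6.6 t 30.12
yaw -0.390 z 0.0442 Tz -0.0243 +- 0.0104  Fz 7.3 t 30.77
yaw -0.429 z 0.0441 Tz -0.0080 +- 0.0063  Fz 7.7 t 31.42
yaw -0.469 z 0.0439 Tz 0.0146 +- 0.0112  Fz 7.7 t 32.07
collar top 0.0755 0.0755 3398
```

View pics/w6.png

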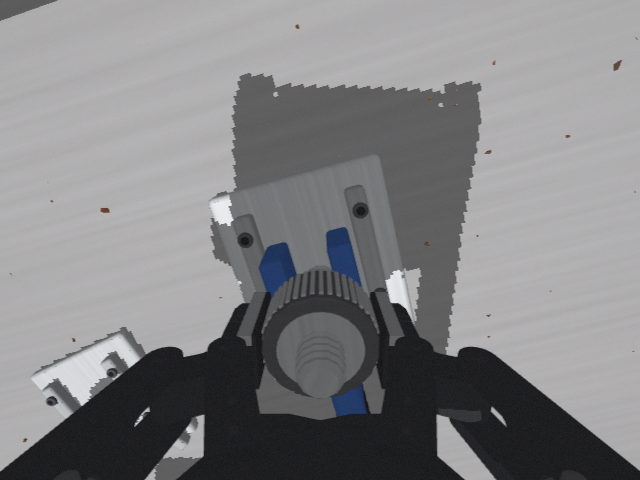

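Readings started climbing at about yaw −0.23 and rose 0.12 N m above the free level. The slope matches the shoe spring, and the collar top at 0.076 confirms touching. That puts the squeeze at about 15–17 N, so I'll back off slightly towards 10 N.

Run:
```python
from h import *
from station import env,vision
y0,z0=1.35,.049
y=-.469;tz(env,20)
for i in range(3):
    d=.03;y+=d; step(env,y,z0,y0,.2,d)
    if tz(env,20)<-.035: break
ctop(vision.read_camera("wrist"))
```

```text
yaw -0.469 z 0.0440 Tz 0.0206 +- 0.0057  Fz 6.9 t 32.78
yaw -0.438 z 0.0440 Tz -0.0149 +- 0.0078  Fz 7.0 t 33.70
yaw -0.408 z 0.0441 Tz -0.0127 +- 0.0085  Fz 7.8 t 34.62
yaw -0.378 z 0.0442 Tz -0.0084 +- 0.0063  Fz 7.2 t 35.53
collar top 0.0757 0.0757 3411
```

By angle since touching (0.13–0.16 rad) and collar height, the squeeze is now about 8–10 N. I'll release, retreat and check.

Run:
```python
from h import *
from station import env,vision,effector
effector.gripper_to(1.0)
env.move_l([*ROD,.17],velocity=.1)
g=ROD-.085*ax
env.move_l([g[0]-.003,g[1],.15],down(SY),velocity=.08);env.pause(.2)
print(env.current_force().round(1),env.current_time())
c=vision.read_camera("wrist");gauge_chk(c);ctop(c);cv2.imwrite("pics/w7.png",c["image"][:,:,::-1]);np.savez("w7.npz",**c)
gauge_chk(dict(np.load("w4.npz")));ctop(dict(np.load("w4.npz")))
```

```text
[ 0.5 -0.6 -0.8] 38.9667
gauge end along -0.1101 (-.113) topz 0.0399 lat [np.float64(0.0009), np.float64(0.0009)]
collar top 0.0758 0.0758 2090
gauge end along -0.1102 (-.113) topz 0.0399 lat [np.float64(0.001), np.float64(0.0009)]
collar top 0.0811 0.0811 2241
```

View pics/w7.png

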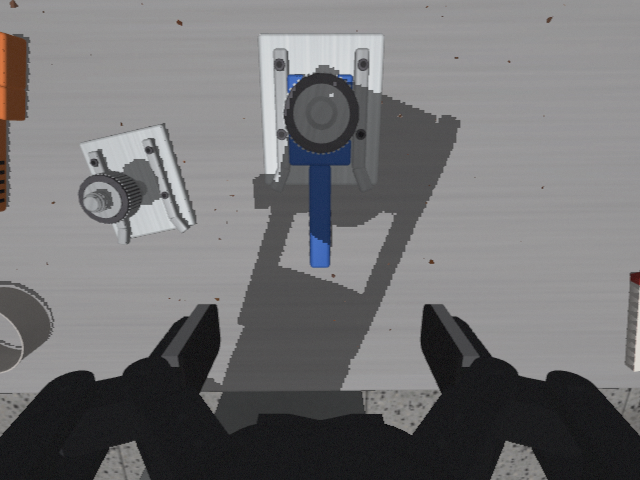

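Run:
```python
from h import *
for f in("w4","w7"):
    c=dict(np.load(f+".npz"));p=pts(c,np.ones((480,640)));r=np.hypot(*(p[:,:2]-ROD).T)
    k=p[(r<.018)&(r>.012)&(p[:,2]>.07)&(p[:,2]<.085),2]
    g=pts(c,blue(c["image"]));q=g[:,:2]-ROD;al=q@ax
    h=g[(al<-.05)&(al>-.105)&(abs(g[:,2]-.04)<.004),2]
    b=p[(r<.07)&(abs(p[:,2]-.01)<.004),2]
    t=p[(r<.007)&(p[:,2]>.088),2]
    print(f,"collar %.5f sd %.5f gauge top %.5f plate %.5f rodtop %.5f"%(k.mean(),k.std(),h.mean(),b.mean(),t.mean()), "tip",np.percentile(al[abs(g[:,2]-.04)<.006],99.7),"end",np.percentile(al[abs(g[:,2]-.04)<.006],.3))
```

```text
w4 collar 0.08122 sd 0.00073 gauge top 0.03982 plate 0.00994 rodtop 0.09290 tip -0.017814454606738563 end -0.11053875101107105
w7 collar 0.07582 sd 0.00072 gauge top 0.03983 plate 0.00995 rodtop 0.09287 tip -0.016374038253884858 end -0.11036393265014763
```

```bash
python3 -c "
from station import env
print(env.current_time(),env.current_grip_width());print(env.sign_off())"
```

```text
39.0167 0.9995402669522828
the job is handed in; nothing more can be done
None
```

The job is handed in at 39 s. The blue gauge sits flat in the larger post's channel with its fork home against the rod. The collar is spun down onto it, and the gripper is open and clear of everything.

- **Seating:** Contact with the rod came within 1 mm of the predicted spot. The gauge did not move when I released it or while I turned the collar. Its top is at z = 39.8 mm, where 40 mm is expected.
- **Squeeze:** I estimate about 8–10 N now. The torque began rising about 1.6 rad into the turn. I went to roughly 15–17 N, then backed off about 0.09 rad. The collar dropped 5.40 mm by camera, against 5.50 mm from the turn angle.
- **Checks that did not fully agree:**
    - **Torque:** The reading had an unexplained sign offset, and it stayed nearly flat while I backed off, so it did not confirm the final value.
    - **Collar height:** The absolute height alone gives only 0.1–0.2 mm of shoe compression, about 2–4 N with an uncertainty of several N.
    - **Handle end:** The camera put it about 2.7 mm nearer the rod than nominal. I put that down to its rounded edge and the calibration error.

The robot touched only the blue gauge and the collar.

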